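Lock the slicer's service cover with its blade key

TASK

Take the green-handled key out of its white stand, put its blade in the brass slotted lock on the slicer's grey service cover and turn it clockwise until the slot is in line with the two green marks and the lock comes up against its stop; snug it there for a moment to about 0.2 N m, without forcing it or leaning on it. Touch the machine with nothing but the key, then put the key back in its stand, fully down as it was, and leave the other things where they stand.

Things in the scene. Friction and masses are not known exactly. Their poses are not given: they have to be found in the camera images.
- machine: Fixed aluminium slicer base, 300 (x) by 240 (y), deck at 88; origin under its centre on the table, x axis away from its black control panel. Grey cover on the deck: top at 92, 170 by 110, centred at x -50, y 0; the lock is in its middle, inside a fixed dark ring (radii 17 to 23, top at 100). Green marks beside the lock lie along x. Drive hub at x +92, radius 42, spindle up to 138. In mm.
- lock_head (a point): Centre of the top of the brass lock head (radius 16 mm); moves with it. z up, x along the slot. The slot crosses the whole head through its centre: 4.5 mm wide, 6 mm deep, flat floor, lips bevelled about 1 mm. The head draws down as it turns, 2.5 mm per rad: top 104 mm above the table at joint value 0, 100 mm (flush with the dark ring) when home.
- lock (a joint): Turn of the lock head, rad, growing clockwise seen from above: 0 = slot across the green marks (open), 1.57 = in line with them, at a hard stop (home). Starts a little on from 0. Stiff, about 0.08 N m of friction, and the torque rises sharply at the stop; snug is about 0.2 N m there. Stays where left, no spring. The blade has about 0.17 rad of free play in the slot, flank to flank.
- key: Upright blade key, 84 mm tall, 90 to 140 g: flat steel blade 22 mm wide (its x), 2.5 thick (its y), 24 long, under a green block handle 34 (x) by 18 (y) by 60 mm tall. Origin at the middle of the blade's lower end, z up; handle from 24 to 84 mm. Same after a half turn about z. It must not bear on machine or lock with over 40 N, all contacts added: 0.1 N m of twist makes about 10 N.
- stand: White block fixed on the table, 80 (x) by 64 (y) by 40 mm tall, origin at the centre of its underside. Slot in the middle of its top: 26 (x) by 6 mm (y), 30 mm deep, bevelled edges. The key stands in it blade down, handle on the block's top, tip 16 mm above the table.
- bowl: Loose white ceramic bowl, radius 50 mm, 45 mm tall, origin at the centre of its underside; to be left alone.
- cup: Loose small steel cup, radius 28 mm, 32 mm tall, standing on the machine's deck beside the cover; origin at the centre of its underside; to be left alone.
- mill: Loose green pepper mill, radius 28 mm, 155 mm tall, origin at the centre of its underside; to be left alone.
- grater: Loose steel box grater, 80 by 100 mm, 231 mm tall with its black handle, origin at the centre of its underside; to be left alone.
- bottle: Loose clear bottle, radius 32 mm, 190 mm tall, origin at the centre of its underside; to be left alone.
Mind the look-alikes: they are no part of the job. Of the things like the key, leave any that is blue; of the rest the smaller one is meant. What is shaped like the stand but orange is not meant.

How it is judged:
By the outcome, as a careful person would: the job done as asked, in the order asked, and still so for the second after the job is handed in, with the robot touching nothing.
It also fails if it takes over 72 s, if anything falls off the work surface, if the arm or the gripper's body presses on something with over 40 N, if the wrist force passes 120 N, or if a joint passes its speed limit or range.

ROBOT

A 6-joint arm with a two-finger parallel gripper is mounted at the origin on the work surface. World frame = base frame: x ahead of the robot, y to its left, z up, the work surface at z = 0. Lengths are in m, angles in rad, forces in N, time in s.
With the tool pointing down it reaches from about 0.25 to 0.725 m from the base axis. Payload 4 kg.
Tool frame: the origin (TCP) lies on the centre line of the jaws, within the pads' length; the fingertips stand 17 mm ahead of it and the grasp point (between the pads) lies 2 mm behind it; z points along the fingers, y is the line along which they close (so a half turn about z gives the same grasp; the last joint's range is limited). The gripper opens to 85 mm and grips with 20 to 120 N. Pads are 22 mm wide; open, the fingers measure 114 mm over their backs; the gripper's body (76 mm by 85 mm) begins 54 mm behind the grasp point. The pads swing forward as they close: fully open they stand 13 mm farther back than shut.
Start: joints at [1.223, 0.241, 0.005, 1.335, 0, 1.571], TCP at [0.17, 0.47, 0.248] pointing down, gripper open.
Joint ranges: [-2.72, 2.72], [-1.05, 1.87], [-1.09, 1.28], [-1.99, 2.15], [-1.42, 1.44], [-3.14, 3.14]. Speed limits (rad/s): [2.79, 2.79, 3.14, 3.14, 3.14, 3.14].

INTERFACE

Orientations are given as a unit quaternion [x, y, z, w].
In Python, from workcell import get_obs, imaging, order gives the robot as it stands.
- The arm moves only by the tool apply_moves, never from a script. Its argument "targets" is a list that holds one entry, the list of rows, each a list of 5 numbers: the shift along the world's x, y, z in units of 40 mm (1.0 is 40 mm), then the turn about the world's z in degrees, then the gripper command: -1 is shut, 1 is fully open, values between are in proportion. In form: [[[dx, dy, dz, turn, fingers], ...]]. A call has 1 to 8 rows; each row shifts and turns the commanded pose from where the row before left it; what a row does not reach is not made up. A row lasts 1/12 s, in which the tool goes at most 41.7 mm and 7.16 degrees, less where a joint would pass 70% of its speed; a pose out of reach is approached as far as the arm can. A call is refused whole if a number of a shift passes 1 or a number of a turn 7.16, either way. A call with a gripper value outside its range is refused whole. The fingers move at their own pace and stop on an object; the grip force is fixed at half the most. Time passes only in rows, so rows that do not move let the fingers close. It gives the time, the measured TCP pose, the force, the opening and the grip force at its end, in the units of the state.
- get_obs(): the state, without advancing time (a new reading comes with each control period).
- imaging.camera(name): name is "scene" or "side" or "wrist"; returns (picture, depth): 480x640x3 uint8, blue, green, red; 480x640 float32, m along the optical axis (not along the pixel's ray), 0 where there is no reading.
- imaging.get_calibration(name): a dict with "camera_matrix" (3x3 intrinsics, pixels), "k1" (the pictures are not rectified: a ray, as slopes to the right and down, at radius r is drawn at 1 + k1 r^2 times it, then the intrinsics apply), "eye" and "rotation" of the camera in the world; the wrist camera has in their place "hand_eye" (4x4, takes a point from camera to tool coordinates, whose origin is the TCP and whose axes are the flange's). Camera axes: x right, y down, z forward; pixel columns grow to the right and rows downward; lengths in m; the calibration is good to about 2 mm. A picture is of the moment at which its call begins: read the wrist's pose just before it. get_calibration takes no time and is no camera call.
- order.job_done(): hands the job in; it is judged then, once.
The state is a dict: "clock": time; "joint_pos": joint angles; "joint_vel": joint speeds; "tau": joint torques, N m; "eef_pos": TCP position; "tool_rot": TCP orientation; "ft_force": force on the tool from outside, world axes, zero at the start; "ft_torque": the same for the moment, N m; "grip_width": finger opening in m; "grasp_force": force on a finger pad.
Only numpy, scipy, OpenCV 4.12 (cv2) and the standard library are available. Lean on these libraries where they do the work, as an engineer would, in place of code of your own. Each camera call takes 0.05 s, during which the arm holds its last target. There are 200 camera calls.

## Working session

There is one attempt and no reset: what is moved stays moved. The work goes in short steps, Python scripts to look and compute and a tool call to move; the robot and the scene stay as the last step left them, time stands still between calls to the robot, and variables do not carry over. Pictures are saved under pics/ and viewed, at most 10 in all, crops included, and the job is handed in when it is done.

Besides the shell and the picture viewer there is one more tool, called by a JSON object that holds its "name" and its "arguments". apply_moves: Moves the arm, as the interface text tells. Its arguments: {"type":"object","properties":{"targets":{"type":"array","items":{"type":"array","items":{"type":"array","items":{"type":"number"}}}}},"required":["targets"]}

```bash
mkdir -p pics
cat > h.py <<'E'
import numpy as np, cv2
from workcell import get_obs, imaging, order
from scipy.spatial.transform import Rotation as R
def grab(n,name):
    o=get_obs(); p,d=imaging.camera(n); np.savez('pics/'+name,p=p,d=d,pos=o['eef_pos'],rot=o['tool_rot']); cv2.imwrite(f'pics/{name}.png',p); return p,d
def load(name):
    return np.load(f'pics/{name}.npz')
def pose(n,f):
    c=imaging.get_calibration(n)
    if 'eye' in c: return c,np.array(c['rotation']),np.array(c['eye'])
    H=np.array(c['hand_eye']); Rt=R.from_quat(f['rot']).as_matrix()
    return c,Rt@H[:3,:3],Rt@H[:3,3]+f['pos']
def ray(n,f,uv):
    c,Rw,e=pose(n,f); K=np.array(c['camera_matrix']); k=c['k1']
    q=cv2.undistortPoints(np.array([[uv]],float),K,np.array([k,0,0,0,0.]))[0,0]
    return e,Rw@np.array([q[0],q[1],1.])
def atz(n,f,uv,z):
    e,r=ray(n,f,uv); return e+r*(z-e[2])/r[2]
def atd(n,f,uv):
    e,r=ray(n,f,uv); return e+r*f['d'][int(uv[1]),int(uv[0])]
def proj(n,f,P):
    c,Rw,e=pose(n,f); K=np.array(c['camera_matrix'])
    return cv2.projectPoints(np.array(P,float).reshape(-1,3),cv2.Rodrigues(Rw.T)[0],-Rw.T@e,K,np.array([c['k1'],0,0,0,0.]))[0][:,0]
E
python3 - <<'E'
from h import *
a,_=grab('scene','s0'); b,_=grab('side','d0')
print(get_obs())
for n in('scene','side','wrist'): print(n,imaging.get_calibration(n))
E
```

```text
{'clock': 0.1, 'joint_pos': array([1.22298836e+00, 2.41348181e-01, 3.88568203e-03, 1.33518662e+00,
       2.12569842e-05, 1.57079296e+00]), 'joint_vel': array([-0.00129419, -0.00070583,  0.00336671, -0.00044484,  0.00025204,
       -0.00038555]), 'tau': array([ 1.45725962e-04, -3.73137689e+01,  2.53010219e+01,  1.08792676e-02,
        5.76295679e-05, -4.44564321e-06]), 'eef_pos': array([0.17023738, 0.46957816, 0.24750687]), 'tool_rot': array([ 1.73027034e-01,  9.84916640e-01, -9.10583666e-04, -1.70762865e-04]), 'ft_force': array([-0.49141628,  0.24153182, -0.49440343]), 'ft_torque': array([ 0.01705127, -0.03883126, -0.01572791]), 'grasp_force': 0.0, 'grip_width': 0.0853117739265044}
scene {'camera_matrix': array([[607.3953037 ,   0.        , 313.75866319],
       [  0.        , 607.3953037 , 231.78516145],
       [  0.        ,   0.        ,   1.        ]]), 'k1': -0.12735179172713162, 'eye': array([1.4362198 , 0.4779023 , 1.07743318]), 'rotation': array([ 0.44627136,  0.80211811, -0.34521785, -0.19563497])}
side {'camera_matrix': array([[509.17306444,   0.        , 322.73735172],
       [  0.        , 509.17306444, 248.82600215],
       [  0.        ,   0.        ,   1.        ]]), 'k1': -0.027305954315770938, 'eye': array([0.39281337, 0.79189054, 1.13531565]), 'rotation': array([-0.09590671,  0.93713242, -0.33439263,  0.02768222])}
wrist {'camera_matrix': array([[403.73468136,   0.        , 321.8434294 ],
       [  0.        , 403.73468136, 237.76066804],
       [  0.        ,   0.        ,   1.        ]]), 'k1': -0.06977486192644293, 'hand_eye': array([[-7.62298959e-05, -9.48854853e-01, -3.15712625e-01,
         8.21859982e-02],
       [ 9.99999997e-01, -6.19242925e-05, -5.53437801e-05,
         3.76216333e-04],
       [ 3.29629334e-05, -3.15712628e-01,  9.48854855e-01,
        -1.25105021e-01],
       [ 0.00000000e+00,  0.00000000e+00,  0.00000000e+00,
         1.00000000e+00]])}
```

View pics/s0.png

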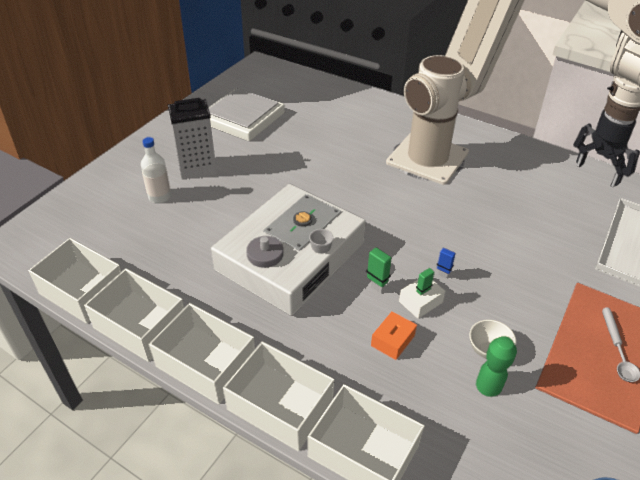

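View pics/d0.png

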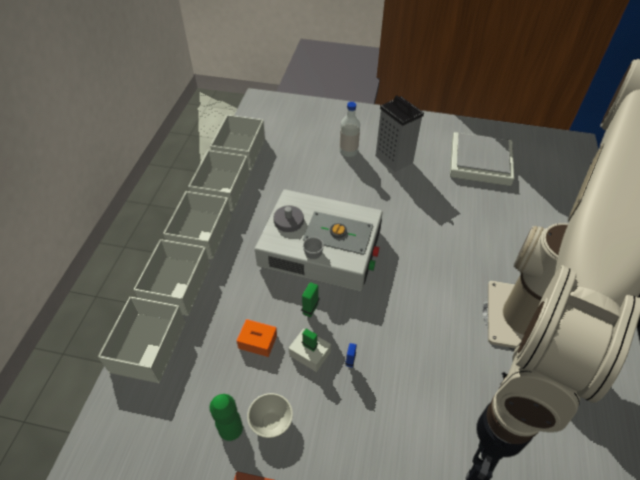

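The scene picture shows three key-like things: a large green one at (379,265) free-standing, a smaller green one in the white stand at (425,281), and a blue one at (446,260). The smaller green one, in the white stand, fits. The orange block at (394,335) is not the stand. The lock is at (303,217).

```bash
sed -i "s/return c,np.array(c\['rotation'\]),/return c,R.from_quat(c['rotation']).as_matrix(),/" h.py
python3 - <<'E'
from h import *
s=load('s0');d=load('d0')
np.set_printoptions(precision=4,suppress=True)
for nm,uv,z in(('key',(426,273),.1),('lock',(303,217),.104),('hub',(265,242),.138),('big',(379,252),.1),('blue',(446,252),.06),('mill',(502,345),.155),('bowl',(492,330),.045),('cup',(321,235),.12)):
    print('s',nm,atz('scene',s,uv,z),atd('scene',s,uv))
for nm,uv,z in(('key',(310,333),.1),('lock',(339,230),.104),('cup',(313,243),.12),('big',(311,288),.08)):
    print('d',nm,atz('side',d,uv,z),atd('side',d,uv))
p=s['p'];cv2.imwrite('pics/c1.png',cv2.resize(p[200:360,220:480],None,fx=3,fy=3,interpolation=2))
E
```

```text
s key [0.5305 0.2163 0.1   ] [0.5304 0.2163 0.0998]
s lock [ 0.5221 -0.11    0.104 ] [ 0.5177 -0.1128  0.0993]
s hub [ 0.6689 -0.1164  0.138 ] [ 0.6692 -0.1161  0.1385]
s big [0.5273 0.0979 0.1   ] [0.5478 0.1065 0.1221]
s blue [0.4054 0.2185 0.06  ] [0.4312 0.225  0.0855]
s mill [0.6755 0.4308 0.155 ] [0.6732 0.4307 0.1521]
s bowl [0.558  0.3929 0.045 ] [0.5385 0.391  0.0222]
s cup [ 0.5674 -0.0323  0.12  ] [ 0.5525 -0.041   0.1037]
d key [0.5268 0.214  0.1   ] [0.5266 0.2148 0.1016]
d lock [ 0.5173 -0.1086  0.104 ] [ 0.5178 -0.1116  0.1005]
d cup [ 0.5735 -0.0363  0.12  ] [ 0.5767 -0.0513  0.1016]
d big [0.5545 0.0763 0.08  ] [0.5483 0.104  0.1208]
```

View pics/c1.png

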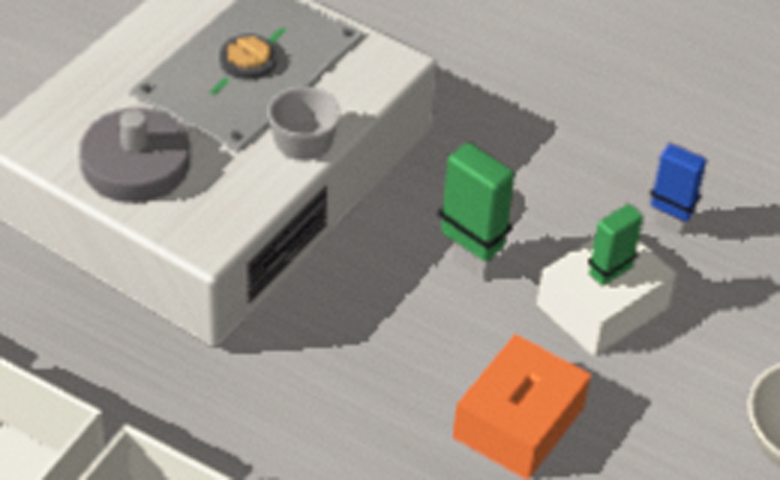

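Crop confirms: the key meant is the small green handle at crop (615,240), in the white stand. The bigger green (478,200), the blue (680,180) and the orange block are the look-alikes. I'll move above it for a look with the wrist camera.

{"name": "apply_moves", "arguments": {"targets": [[[0.75,-0.53,0,0,1],[0.75,-0.53,0,0,1],[0.75,-0.53,0,0,1],[0.75,-0.53,0,0,1],[0.75,-0.53,0,0,1],[0.75,-0.53,0,0,1],[0.75,-0.53,0,0,1],[0.75,-0.53,0,0,1]]]}}

```text
clock: 0.77
eef_pos: [0.4114, 0.299, 0.2479]
tool_rot: [0.173, 0.985, -0.0, -0.0]
ft_force: [-0.1, 0.7, -0.2]
grip_width: 0.0853
grasp_force: 0.0
```

{"name": "apply_moves", "arguments": {"targets": [[[0.75,-0.53,0,0,1],[0.75,-0.53,0,0,1],[0.75,-0.53,0,0,1],[0.75,-0.53,0,0,1],[0,0,0,0,1],[0,0,0,0,1]]]}}

```text
clock: 1.27
eef_pos: [0.5313, 0.214, 0.2471]
tool_rot: [0.175, 0.985, -0.0, -0.001]
ft_force: [-0.7, 0.8, -0.5]
grip_width: 0.0854
grasp_force: 0.0
```

Run:
```python
from h import *
np.set_printoptions(precision=4,suppress=True)
grab('wrist','w1'); f=load('w1'); o=get_obs();print(o['clock'],o['eef_pos'],o['joint_pos'],f['rot'])
```

```text
1.3167 [0.5303 0.215  0.2473] [0.3849 0.3877 0.2079 1.3931 0.0005 0.7344] [ 0.1749  0.9846 -0.0004 -0.0009]
```

View pics/w1.png

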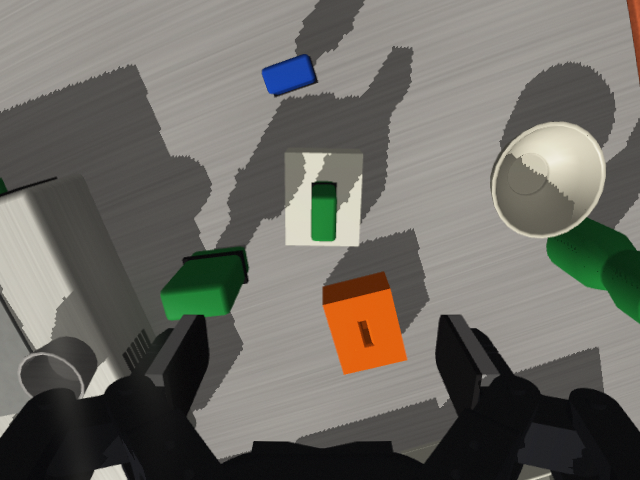

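The wrist picture shows the key in the white stand (handle top about (323,215), long axis close to vertical in the image, so aligned with the tool's x). The big green key (205,285), blue (290,75) and orange block (365,320) surround it.

```bash
cat >> h.py <<'E'
def seg(n,f,lo,hi,zlo,zhi,box=None):
    hsv=cv2.cvtColor(f['p'],cv2.COLOR_BGR2HSV); m=cv2.inRange(hsv,lo,hi)>0
    if box: b=np.zeros_like(m);b[box[1]:box[3],box[0]:box[2]]=1;m&=b
    v,u=np.nonzero(m&(f['d']>0)); c,Rw,e=pose(n,f)
    q=cv2.undistortPoints(np.stack([u,v],1).astype(float)[:,None],np.array(c['camera_matrix']),np.array([c['k1'],0,0,0,0.]))[:,0]
    P=e+(np.c_[q,np.ones(len(q))]*f['d'][v,u][:,None])@Rw.T
    return P[(P[:,2]>zlo)&(P[:,2]<zhi)]
def rect(P):
    (c,s,a)=cv2.minAreaRect((P[:,:2]*1000).astype(np.float32)); 
    b=cv2.boxPoints((c,s,a)); e1,e2=b[1]-b[0],b[2]-b[1]; L=e1 if np.linalg.norm(e1)>np.linalg.norm(e2) else e2
    return np.array(c),np.array(s),np.degrees(np.arctan2(L[1],L[0]))%180, np.median(P[:,2])
E
python3 - <<'E'
from h import *
np.set_printoptions(precision=4,suppress=True)
f=load('w1')
t=R.from_quat(f['rot']).as_matrix(); print('toolx yaw',np.degrees(np.arctan2(t[1,0],t[0,0])))
P=seg('wrist',f,(45,80,30),(80,255,255),.02,.14,(290,160,350,260));print(len(P),np.percentile(P[:,2],[5,50,95]))
T=P[P[:,2]>.094];print('key top',rect(T), 'mean',T.mean(0))
W=seg('wrist',f,(0,0,0),(180,60,255),.033,.047,(270,140,380,260));print('stand',rect(W))
for b in((150,235,260,335),):
    B=seg('wrist',f,(45,80,30),(80,255,255),.02,.2,b);print('big',rect(B),B.min(0),B.max(0))
B=seg('wrist',f,(100,80,30),(130,255,255),.02,.2);print('blue',B.min(0),B.max(0))
G=P;c,Rw,e=pose('wrist',f);print('cam',e)
s=load('s0');T=seg('scene',s,(45,80,30),(80,255,255),.094,.105,(410,260,440,300));print('scene key',rect(T))
E
```

```text
toolx yaw 159.85832235910163
1358 [0.0669 0.0989 0.1002]
key top (array([526.1472, 217.35  ]), array([17.2974, 33.6886]), np.float32(158.60576), np.float64(0.09910194634868774)) mean [0.5254 0.2177 0.099 ]
stand (array([527.0698, 216.0899]), array([64.3395, 79.9132]), np.float32(158.85785), np.float64(0.03930513266170971))
big (array([547.5712, 112.1105]), array([50.9046, 26.7041]), np.float32(76.634224), np.float64(0.11207038051497537)) [0.5313 0.0871 0.0375] [0.5642 0.1392 0.1204]
blue [0.418  0.2104 0.0399] [0.4366 0.2453 0.0859]
cam [0.4545 0.2427 0.3723]
scene key (array([530.0694, 217.9872]), array([20.4145, 31.978 ]), np.float32(159.18518), np.float64(0.09921532099215846))
```

{"name": "apply_moves", "arguments": {"targets": [[[-0.09,0.035,0,-1,0.5],[0,0,-0.7,0,0.3],[0,0,-0.7,0,0.1],[0,0,-0.5,0,0.1],[0,0,-0.3,0,0.1],[0,0,0,0,0.1],[0,0,0,0,0.1]]]}}

```text
clock: 1.9
eef_pos: [0.5252, 0.218, 0.1602]
tool_rot: [0.181, 0.984, -0.0, -0.001]
ft_force: [0.9, 0.2, 1.2]
grip_width: 0.047
grasp_force: 0.0
```

Run:
```python
from h import *
np.set_printoptions(precision=4,suppress=True)
grab('wrist','w2'); f=load('w2');o=get_obs();print(o['eef_pos'],o['joint_pos'],o['grip_width'],o['ft_force'],o['ft_torque'])
t=R.from_quat(f['rot']).as_matrix(); print('toolx yaw',np.degrees(np.arctan2(t[1,0],t[0,0])))
P=seg('wrist',f,(45,80,30),(80,255,255),.094,.105,(240,0,400,420));print(rect(P),P.mean(0))
W=seg('wrist',f,(0,0,60),(180,60,255),.033,.047,(200,0,440,420));print('stand',rect(W))
```

```text
[0.5262 0.2182 0.1613] [0.393  0.4264 0.0384 1.1819 0.0001 0.7567] 0.04683284546475377 [-0.2579 -0.0507 -0.1926] [-0.0245  0.0019  0.0099]
toolx yaw 159.17948994441977
(array([526.4046, 217.3534]), array([17.1804, 33.7835]), np.float32(158.54803), np.float64(0.09907390978283999)) [0.5251 0.2177 0.0989]
stand (array([548.6876, 207.7451]), array([ 64.2726, 149.5071]), np.float32(158.7028), np.float64(0.03935533190429741))
```

View pics/w2.png

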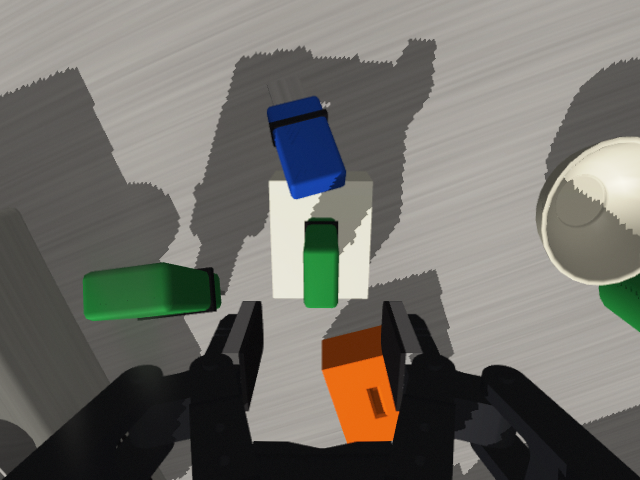

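The key handle top is at (321,280), centred between the fingers; aligned within a millimetre. Descending and gripping.

{"name": "apply_moves", "arguments": {"targets": [[[0,-0.015,-0.5,-0.5,0.1],[0,0,-0.6,0,0.1],[0,0,-0.6,0,0.1],[0,0,-0.425,0,0.1],[0,0,0,0,-0.2],[0,0,0,0,-1],[0,0,0,0,-1],[0,0,0,0,-1]]]}}

```text
clock: 2.62
eef_pos: [0.5282, 0.2172, 0.0774]
tool_rot: [0.186, 0.983, 0.001, 0.002]
ft_force: [0.5, 0.2, -1.3]
grip_width: 0.0173
grasp_force: 60.5
```

{"name": "apply_moves", "arguments": {"targets": [[[0,0,0,0,-1],[0,0,0,0,-1],[0,0,0,0,-1],[0,0,0,0,-1]]]}}

```text
clock: 2.95
eef_pos: [0.5278, 0.217, 0.0769]
tool_rot: [0.186, 0.983, 0.001, 0.001]
ft_force: [-1.6, 0.2, 6.9]
grip_width: 0.0172
grasp_force: 61.5
```

Run:
```python
from h import *
np.set_printoptions(precision=4,suppress=True)
o=get_obs();print(o)
t=R.from_quat(o['tool_rot']).as_matrix(); print('toolx yaw',np.degrees(np.arctan2(t[1,0],t[0,0])))
```

```text
{'clock': 2.95, 'joint_pos': array([ 0.3899,  0.5031, -0.0775,  0.9871,  0.0002,  0.7638]), 'joint_vel': array([ 0.0004,  0.0018, -0.0003, -0.0018, -0.0003,  0.0019]), 'tau': array([ -0.2573, -42.718 ,  20.2776,  -0.2622,  -0.0974,   0.0023]), 'eef_pos': array([0.5278, 0.217 , 0.0769]), 'tool_rot': array([0.1859, 0.9826, 0.0009, 0.0012]), 'ft_force': array([-1.5938,  0.2201,  6.9393]), 'ft_torque': array([-0.0237,  0.1798,  0.0443]), 'grasp_force': 61.54467701911926, 'grip_width': 0.017164816465542417}
toolx yaw 158.57437309706387
```

{"name": "apply_moves", "arguments": {"targets": [[[0,0,0.1,0,-1],[0,0,0.3,0,-1],[0,0,0.6,0,-1],[0,0,0.8,0,-1],[0,0,0.8,0,-1],[0,0,0.8,0,-1],[0,0,0.6,0,-1],[0,0,0.3,0,-1]]]}}

```text
clock: 3.62
eef_pos: [0.5279, 0.2168, 0.2514]
tool_rot: [0.186, 0.983, 0.001, 0.002]
ft_force: [0.2, -0.3, -1.4]
grip_width: 0.0171
grasp_force: 60.7
```

{"name": "apply_moves", "arguments": {"targets": [[[0,-0.5,0,6.9,-1],[0,-0.5,0,6.9,-1],[0,-0.5,0,6.9,-1],[0,-0.5,0,6.9,-1],[0,-0.5,0,6.9,-1],[0,-0.5,0,6.9,-1],[0,-0.5,0,6.9,-1],[0,-0.5,0,6.9,-1]]]}}

```text
clock: 4.28
eef_pos: [0.5263, 0.0554, 0.247]
tool_rot: [-0.293, 0.956, 0.0, -0.001]
ft_force: [-0.1, 0.3, -2.1]
grip_width: 0.0172
grasp_force: 60.7
```

{"name": "apply_moves", "arguments": {"targets": [[[0,-0.5,0,6.9,-1],[0,-0.5,0,6.9,-1],[0,-0.5,0,6.9,-1],[0,-0.5,0,6.9,-1],[0,-0.5,0,6.9,-1],[0,-0.5,0,6.9,-1],[-0.1,-0.5,0,6.9,-1],[-0.1,-0.5,0,6.9,-1]]]}}

```text
clock: 4.95
eef_pos: [0.5183, -0.1045, 0.2469]
tool_rot: [-0.703, 0.711, 0.0, -0.0]
ft_force: [-0.1, -0.6, -1.9]
grip_width: 0.0171
grasp_force: 60.7
```

{"name": "apply_moves", "arguments": {"targets": [[[0,0,0,0,-1],[0,0,0,0,-1],[0,0,0,0,-1]]]}}

```text
clock: 5.2
eef_pos: [0.5186, -0.1033, 0.2471]
tool_rot: [-0.7, 0.714, 0.0, -0.0]
ft_force: [0.1, 0.6, -1.3]
grip_width: 0.0174
grasp_force: 60.7
```

Run:
```python
from h import *
np.set_printoptions(precision=4,suppress=True)
grab('wrist','w3'); f=load('w3');o=get_obs();print(o['clock'],o['eef_pos'],o['joint_pos'],o['grip_width'],o['ft_force'],o['ft_torque'])
t=R.from_quat(f['rot']).as_matrix(); print('toolx yaw',np.degrees(np.arctan2(t[1,0],t[0,0])), t[:,2])
cv2.imwrite('pics/c3.png',cv2.resize(f['p'][80:380,120:520],None,fx=2,fy=2,interpolation=2))
```

```text
5.25 [ 0.5187 -0.103   0.2472] [-0.1962  0.2988  0.0802  1.3527  0.0003 -1.7485] 0.01743159252942866 [ 0.292  -0.0362 -1.3383] [-0.0033  0.0225 -0.0075]
toolx yaw -91.12075408289307 [-0.0006  0.0005 -1.    ]
```

View pics/c3.png

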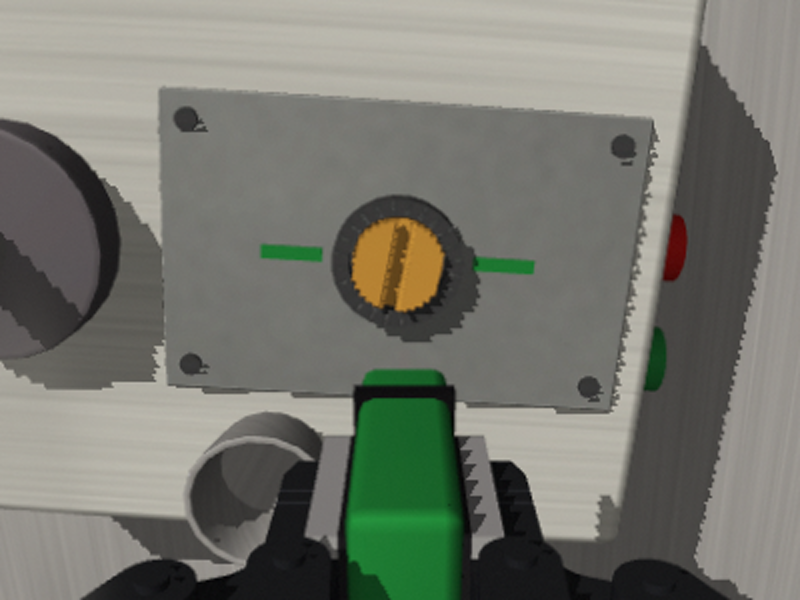

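The crop shows the brass lock at crop (398,264) (full picture about (319,212)). Its slot runs from (406,222) to (388,308), nearly across the green marks, which run from (261,250) to (535,268). The cup is at (260,480).

Run:
```python
from h import *
np.set_printoptions(precision=4,suppress=True)
f=load('w3')
for nm,uv,z in(('slotA',(406,222),.102),('slotB',(388,308),.102),('markA',(261,251),.092),('markB',(535,267),.092)):
    print(nm,atz('wrist',f,(120+uv[0]/2,80+uv[1]/2),z)*1000)
B=seg('wrist',f,(10,90,40),(28,255,255),.09,.11,(280,170,360,260));print('brass',len(B),rect(B),np.percentile(B[:,2],[5,50,95]),cv2.minEnclosingCircle((B[:,:2]*1000).astype(np.float32)))
M=seg('wrist',f,(50,80,40),(80,255,255),.085,.097,(230,180,400,230));print('marks',rect(M))
S=seg('wrist',f,(8,60,20),(30,255,140),.085,.11,(295,185,345,240));print('slot',len(S),S.mean(0),rect(S),np.median(S[:,2]))
d=S[:,:2]-S[:,:2].mean(0);u=np.linalg.svd(d,full_matrices=0)[2][0];print(np.degrees(np.arctan2(u[1],u[0])))
C=seg('wrist',f,(0,0,0),(180,255,255),.104,.125,(200,270,295,370));print('cup',C.mean(0))
G=seg('wrist',f,(45,80,30),(80,255,255),.12,.3,(270,255,380,400));
for lo,hi in((.26,.28),(.2,.25),(.205,.215)):
    g=G[(G[:,2]>lo)&(G[:,2]<hi)]
    if len(g)>5:print('held',len(g),rect(g))
```

```text
slotA [ 516.3828 -127.2571  102.    ]
slotB [523.2908 -96.6406 102.    ]
markA [ 568.3544 -115.7248   92.    ]
markB [ 470.299  -107.8244   92.    ]
brass 1793 (array([ 519.6041, -111.3781]), array([33.5279, 32.483 ]), np.float32(84.39761), np.float64(0.10269341390962933)) [0.0963 0.1027 0.1041] ((519.9568481445312, -111.27268981933594), 17.613534927368164)
marks (array([ 520.0868, -111.9698]), array([ 6.0639, 98.0942]), np.float32(175.45427), np.float64(0.09237808551878046))
slot 515 [ 0.5201 -0.1117  0.0978] (array([ 519.6733, -111.7095]), array([34.691 , 33.0769]), np.float32(67.386536), np.float64(0.09748062009379926)) 0.09748062009379926
83.04413802583606
cup [ 0.5817 -0.031   0.1142]
held 4429 (array([ 517.9189, -107.1183]), array([26.1985, 18.2416]), np.float32(89.90616), np.float64(0.26923756415886335))
held 1629 (array([ 518.3082, -117.4532]), array([18.5703,  5.9117]), np.float32(5.885334), np.float64(0.2374453480739854))
held 68 (array([ 517.7129, -118.1082]), array([ 2.8441, 17.4164]), np.float32(179.14842), np.float64(0.21415356288390713))
```

```bash
cat >> h.py <<'E'
def slot(f,c,r=.013):
    # floor points of the slot: below the head top, close to the centre; line fit
    P=seg('wrist',f,(0,30,0),(40,255,255),.085,.115)
    P=P[np.hypot(P[:,0]-c[0],P[:,1]-c[1])<r]; top=np.percentile(P[:,2],80)
    S=P[P[:,2]<top-.0035]
    vx,vy,x0,y0=cv2.fitLine((S[:,:2]*1000).astype(np.float32),cv2.DIST_HUBER,0,.01,.01).ravel()
    return len(S),top,np.median(S[:,2]),(x0,y0),np.degrees(np.arctan2(vy,vx))%180
E
python3 - <<'E'
from h import *
np.set_printoptions(precision=4,suppress=True)
f=load('w3')
print(slot(f,(.5199,-.1116)))
for a in((352,515),(460,515)): print('top edge',1000*atz('wrist',f,(120+a[0]/2,80+a[1]/2),.270))
for a in((364,374),(444,374)): print('bottom edge',1000*atz('wrist',f,(120+a[0]/2,80+a[1]/2),.210))
E
```

```text
(227, np.float64(0.10349784032159652), np.float64(0.09714514546442016), (np.float32(520.0534), np.float32(-111.83539)), np.float32(77.62146))
top edge [ 525.2288 -119.4878  270.    ]
top edge [ 509.4359 -119.155   270.    ]
bottom edge [ 526.221  -116.7483  210.    ]
bottom edge [ 508.8457 -116.392   210.    ]
```

{"name": "apply_moves", "arguments": {"targets": [[[0.05,-0.22,0,-5.6,-1],[0,0,-0.4,-5.6,-1],[0,0,-0.6,0,-1],[0,0,-0.6,0,-1],[0,0,-0.2,0,-1],[0,0,0,0,-1],[0,0,0,0,-1],[0,0,0,0,-1]]]}}

```text
clock: 5.92
eef_pos: [0.5219, -0.1122, 0.1768]
tool_rot: [-0.628, 0.778, -0.001, 0.001]
ft_force: [-0.1, 1.3, -1.1]
grip_width: 0.0173
grasp_force: 60.7
```

Run:
```python
from h import *
np.set_printoptions(precision=4,suppress=True)
grab('wrist','w4'); f=load('w4');o=get_obs();print(o['clock'],o['eef_pos'],o['grip_width'],o['ft_force'],o['ft_torque'])
t=R.from_quat(f['rot']).as_matrix(); print('toolx yaw',np.degrees(np.arctan2(t[1,0],t[0,0])), t[:,2])
print(slot(f,(.5199,-.1116)))
cv2.imwrite('pics/c4.png',cv2.resize(f['p'][80:380,120:520],None,fx=2,fy=2,interpolation=2))
grab('side','d4');grab('scene','s4')
```

```text
5.9667 [ 0.522  -0.1123  0.177 ] 0.017578384119533656 [-1.6458 -0.399  -1.2062] [-0.0295  0.0073 -0.001 ]
toolx yaw -102.19841127484082 [ 0.0025 -0.0005 -1.    ]
(176, np.float64(0.10345136893234091), np.float64(0.09703586987823457), (np.float32(518.6194), np.float32(-118.20388)), np.float32(83.89047))
```

View pics/c4.png

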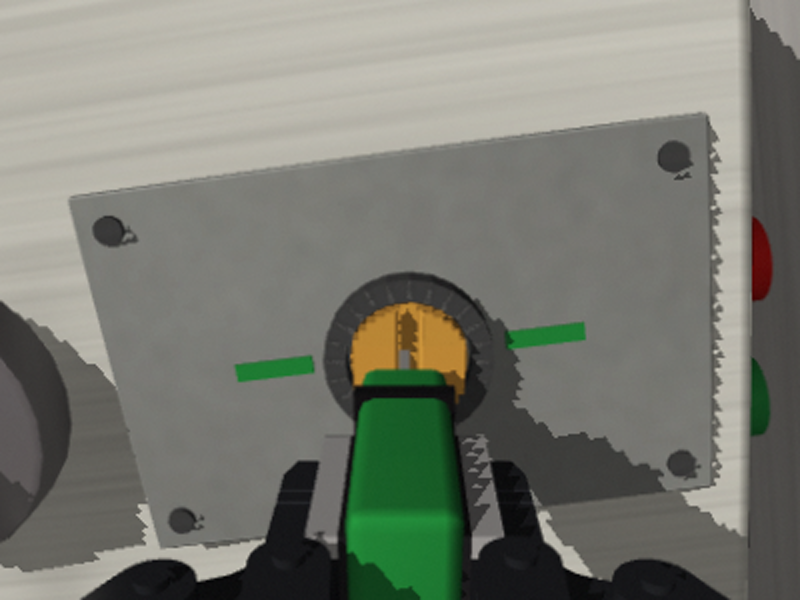

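The grey blade shows just below the handle at about (405,358), in line with the slot (centre about (408,330)). I'll enlarge to judge the lateral offset.

Run:
```python
from h import *
f=load('w4')
cv2.imwrite('pics/c5.png',cv2.resize(f['p'][220:290,280:370],None,fx=8,fy=8,interpolation=0))
```

```text
(no output)
```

View pics/c5.png

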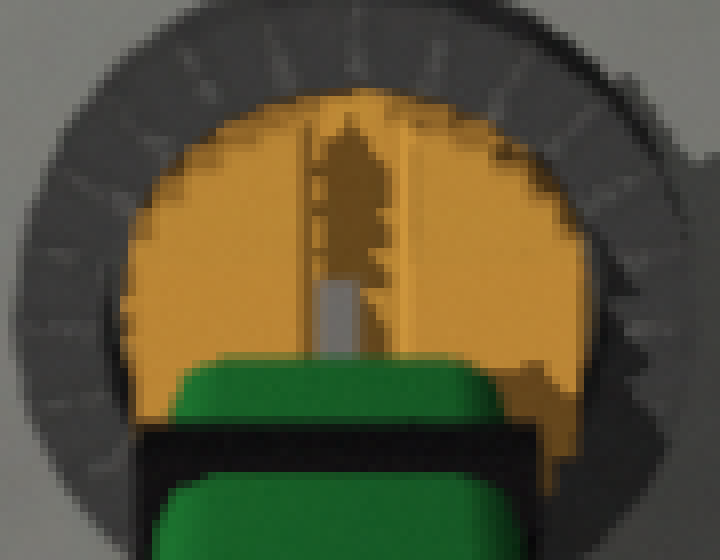

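Blade centre is at crop x 337, slot centre at 357: about 1.25 mm to the image's right, i.e. −x in the world. I'll correct that and go down gently.

{"name": "apply_moves", "arguments": {"targets": [[[-0.03,0.007,0,0,-1],[0,0,0,0,-1],[0,0,-0.15,0,-1],[0,0,-0.1,0,-1],[0,0,-0.05,0,-1],[0,0,0,0,-1],[0,0,0,0,-1]]]}}

```text
clock: 6.65
eef_pos: [0.5193, -0.112, 0.1632]
tool_rot: [-0.628, 0.778, 0.0, -0.0]
ft_force: [-1.1, 0.8, 0.1]
grip_width: 0.0174
grasp_force: 61.1
```

{"name": "apply_moves", "arguments": {"targets": [[[0,0,-0.04,0,-1],[0,0,-0.04,0,-1],[0,0,0,0,-1],[0,0,0,0,-1]]]}}

```text
clock: 6.98
eef_pos: [0.5198, -0.1121, 0.1597]
tool_rot: [-0.628, 0.778, 0.0, -0.0]
ft_force: [0.5, -0.2, -2.4]
grip_width: 0.0174
grasp_force: 60.8
```

Run:
```python
from h import *
np.set_printoptions(precision=4,suppress=True)
o=get_obs();print(o['clock'],o['eef_pos'],o['joint_pos'],o['ft_force'],o['ft_torque'])
```

```text
6.9833 [ 0.5198 -0.1121  0.1597] [-0.2124  0.3569 -0.0715  1.1424 -0.     -1.5698] [ 0.5485 -0.1546 -2.438 ] [-0.0104 -0.2353 -0.0055]
```

Inserted about 5 mm with no contact force. Now turning clockwise, following the head down.

{"name": "apply_moves", "arguments": {"targets": [[[0,0,0,-4,-1],[0,0,-0.004,-4,-1],[0,0,-0.004,-4,-1],[0,0,-0.004,-4,-1],[0,0,-0.004,-4,-1],[0,0,0,0,-1]]]}}

```text
clock: 7.48
eef_pos: [0.5205, -0.1123, 0.1593]
tool_rot: [-0.483, 0.876, -0.001, 0.001]
ft_force: [3.4, -1.5, -2.8]
grip_width: 0.0175
grasp_force: 60.5
```

```bash
cat > st.py <<'E'
from h import *
np.set_printoptions(precision=4,suppress=True)
o=get_obs();t=R.from_quat(o['tool_rot']).as_matrix();print(o['clock'],o['eef_pos'],'yaw',np.degrees(np.arctan2(t[1,0],t[0,0])),o['ft_force'],o['ft_torque'],o['joint_pos'][5],o['tau'][5],o['grip_width'])
E
python3 st.py
```

```text
7.4833 [ 0.5205 -0.1123  0.1593] yaw -122.28443596488304 [ 3.448  -1.4614 -2.8337] [-0.2314 -0.7718  0.0945] -1.219763273777668 0.5497961863875389 0.01753275997438889
```

{"name": "apply_moves", "arguments": {"targets": [[[0,0,-0.004,-4,-1],[0,0,-0.004,-4,-1],[0,0,-0.004,-4,-1],[0,0,-0.004,-4,-1],[0,0,-0.004,-4,-1],[0,0,-0.004,-4,-1],[0,0,-0.004,-4,-1],[0,0,0,0,-1]]]}}

```text
clock: 8.15
eef_pos: [0.5205, -0.1123, 0.1582]
tool_rot: [-0.257, 0.966, -0.0, 0.001]
ft_force: [3.2, -1.2, -3.5]
grip_width: 0.0171
grasp_force: 60.3
```

```bash
python3 st.py
```

```text
8.15 [ 0.5205 -0.1123  0.1582] yaw -150.1902839664471 [ 3.1647 -1.1854 -3.5129] [-0.3501 -0.9362  0.1143] -0.7326922562952132 0.5490876361727715 0.017147812992862183
```

{"name": "apply_moves", "arguments": {"targets": [[[0,0,-0.004,-4,-1],[0,0,-0.004,-4,-1],[0,0,-0.004,-4,-1],[0,0,-0.004,-4,-1],[0,0,-0.004,-4,-1],[0,0,-0.004,-4,-1],[0,0,-0.004,-4,-1],[0,0,0,0,-1]]]}}

```text
clock: 8.82
eef_pos: [0.5203, -0.1123, 0.157]
tool_rot: [-0.016, 1.0, -0.0, 0.001]
ft_force: [3.8, -0.9, -4.4]
grip_width: 0.0174
grasp_force: 60.3
```

```bash
python3 st.py
```

```text
8.8167 [ 0.5203 -0.1123  0.157 ] yaw -178.12908330865775 [ 3.8218 -0.9396 -4.3645] [-0.4091 -0.9342  0.0688] -0.24512194519210942 0.5496174842119217 0.017410408588078456
```

{"name": "apply_moves", "arguments": {"targets": [[[0,0,-0.002,-2,-1],[0,0,-0.002,-2,-1],[0,0,-0.002,-1,-1],[0,0,0,-1,-1],[0,0,0,0,-1]]]}}

```text
clock: 9.23
eef_pos: [0.5201, -0.1124, 0.157]
tool_rot: [0.036, 0.999, -0.0, 0.0]
ft_force: [5.1, -2.1, -5.0]
grip_width: 0.0173
grasp_force: 60.2
```

```bash
python3 st.py
```

```text
9.2333 [ 0.5201 -0.1124  0.157 ] yaw 175.84018180533155 [ 5.125  -2.0957 -4.9756] [-0.5742 -1.2187  0.1295] -0.1399367762861299 0.18880285788327456 0.01731664946558318
```

{"name": "apply_moves", "arguments": {"targets": [[[0,0,0,-1,-1],[0,0,0,0,-1]]]}}

```text
clock: 9.4
eef_pos: [0.52, -0.1123, 0.157]
tool_rot: [0.045, 0.999, -0.0, 0.0]
ft_force: [3.9, -1.4, -5.0]
grip_width: 0.0174
grasp_force: 60.2
```

{"name": "apply_moves", "arguments": {"targets": [[[0,0,0,-1,-1],[0,0,0,0,-1]]]}}

```text
clock: 9.57
eef_pos: [0.5199, -0.1123, 0.157]
tool_rot: [0.054, 0.999, -0.0, 0.0]
ft_force: [5.5, -3.0, -4.2]
grip_width: 0.0174
grasp_force: 60.2
```

```bash
python3 st.py
```

```text
9.5667 [ 0.5199 -0.1123  0.157 ] yaw 173.76108739578888 [ 5.486  -2.9683 -4.2184] [-0.5867 -1.2278  0.108 ] -0.10364017480431315 0.17604438588023186 0.017368104606476226
```

{"name": "apply_moves", "arguments": {"targets": [[[0,0,0,-1,-1],[0,0,0,0,-1]]]}}

```text
clock: 9.73
eef_pos: [0.5199, -0.1123, 0.157]
tool_rot: [0.063, 0.998, -0.0, 0.0]
ft_force: [4.0, -1.8, -5.5]
grip_width: 0.0172
grasp_force: 60.2
```

```bash
python3 st.py
```

```text
9.7333 [ 0.5199 -0.1123  0.157 ] yaw 172.76205326195665 [ 4.0066 -1.7822 -5.4657] [-0.6512 -1.2127  0.0894] -0.08620721967855874 0.18353689927607775 0.017198307370357147
```

{"name": "apply_moves", "arguments": {"targets": [[[0,0,0,-1,-1],[0,0,0,0,-1]]]}}

```text
clock: 9.9
eef_pos: [0.5198, -0.1123, 0.157]
tool_rot: [0.072, 0.997, -0.0, 0.0]
ft_force: [2.8, -2.3, -2.6]
grip_width: 0.0171
grasp_force: 60.2
```

```bash
python3 st.py
```

```text
9.9 [ 0.5198 -0.1123  0.157 ] yaw 171.76216845714495 [ 2.7955 -2.2537 -2.6051] [-0.592  -1.0255  0.0151] -0.06875930251146477 0.18282304052263498 0.0171044891909045
```

{"name": "apply_moves", "arguments": {"targets": [[[0,0,0,-1,-1],[0,0,0,0,-1]]]}}

```text
clock: 10.07
eef_pos: [0.5197, -0.1123, 0.1571]
tool_rot: [0.081, 0.997, -0.0, 0.0]
ft_force: [4.6, -2.9, -4.6]
grip_width: 0.0172
grasp_force: 60.2
```

```bash
python3 st.py
python3 - <<'E'
from h import *
grab('wrist','w6'); f=load('w6')
cv2.imwrite('pics/c6.png',cv2.resize(f['p'][180:340,220:420],None,fx=4,fy=4,interpolation=2))
E
python3 st.py
```

```text
10.0667 [ 0.5197 -0.1123  0.1571] yaw 170.7290521588328 [ 4.6271 -2.8817 -4.5918] [-0.6758 -1.0706  0.103 ] -0.05070737428506539 0.18296712543815374 0.017226112827517775
10.1167 [ 0.5197 -0.1122  0.157 ] yaw 170.76639393769247 [ 4.5893 -2.4223 -4.1153] [-0.6892 -1.1031  0.0862] -0.05135204627177893 0.11794406455010176 0.017126669915682062
```

View pics/c6.png

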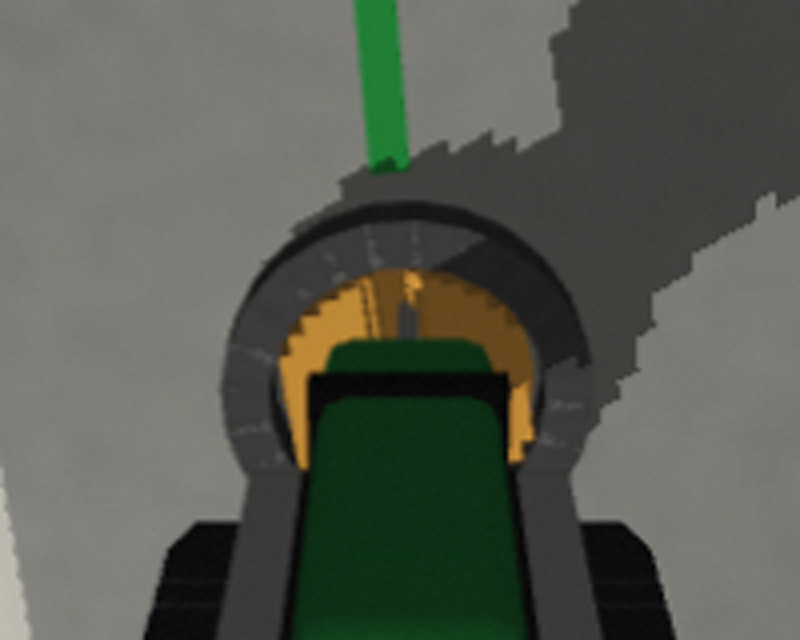

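The slot lip (365,285)–(380,335) is nearly parallel to the green mark (380,80), blade bearing on its flank; torque is still at friction level. Continue in small steps.

{"name": "apply_moves", "arguments": {"targets": [[[0,0,0,-1,-1],[0,0,0,0,-1]]]}}

```text
clock: 10.28
eef_pos: [0.5197, -0.1122, 0.157]
tool_rot: [0.09, 0.996, -0.0, 0.0]
ft_force: [4.7, -3.1, -4.5]
grip_width: 0.0173
grasp_force: 60.2
```

```bash
python3 st.py; python3 -c "
from h import *
imaging.camera('wrist')"; python3 st.py
```

```text
10.2833 [ 0.5197 -0.1122  0.157 ] yaw 169.71766550483926 [ 4.7177 -3.1348 -4.4709] [-0.7471 -1.1603  0.087 ] -0.03303832305868143 0.1797303417697549 0.017330890995060567
10.3333 [ 0.5197 -0.1122  0.157 ] yaw 169.74494895287827 [ 3.6518 -2.8038 -3.7475] [-0.705  -1.0616  0.0835] -0.03350860658206444 0.10829323204234242 0.01726423664082492
```

{"name": "apply_moves", "arguments": {"targets": [[[0,0,0,-1,-1],[0,0,0,0,-1]]]}}

```text
clock: 10.5
eef_pos: [0.5197, -0.1122, 0.157]
tool_rot: [0.098, 0.995, -0.0, 0.0]
ft_force: [4.1, -1.6, -6.0]
grip_width: 0.0174
grasp_force: 60.2
```

```bash
python3 st.py; python3 -c "
from h import *
imaging.camera('wrist')"; python3 st.py
```

```text
10.5 [ 0.5197 -0.1122  0.157 ] yaw 168.71826314785636 [ 4.1079 -1.6352 -5.996 ] [-0.7546 -1.1537  0.0903] -0.015601082285070664 0.18210852518677711 0.017362308090187156
10.55 [ 0.5197 -0.1122  0.157 ] yaw 168.74439546080873 [ 4.261  -2.7932 -4.7826] [-0.7358 -1.1495  0.0855] -0.01603156190744398 0.10914038401097059 0.01767573682741781
```

{"name": "apply_moves", "arguments": {"targets": [[[0,0,0,-1,-1],[0,0,0,0,-1]]]}}

```text
clock: 10.72
eef_pos: [0.5197, -0.1122, 0.157]
tool_rot: [0.107, 0.994, -0.0, 0.0]
ft_force: [4.6, -2.8, -5.4]
grip_width: 0.0172
grasp_force: 60.1
```

```bash
python3 st.py
```

```text
10.7167 [ 0.5197 -0.1122  0.157 ] yaw 167.71841070023802 [ 4.5887 -2.8253 -5.3606] [-0.7297 -1.1125  0.0926] 0.001869008128134009 0.18260217737406492 0.017157870833249444
```

{"name": "apply_moves", "arguments": {"targets": [[[0,0,0,-1,-1],[0,0,0,0,-1]]]}}

```text
clock: 10.88
eef_pos: [0.5197, -0.1122, 0.1569]
tool_rot: [0.116, 0.993, -0.0, 0.0]
ft_force: [4.9, -2.4, -5.2]
grip_width: 0.0176
grasp_force: 60.1
```

```bash
python3 st.py; python3 -c "
from h import *
imaging.camera('wrist')"; python3 st.py
```

```text
10.8833 [ 0.5197 -0.1122  0.1569] yaw 166.7244930699156 [ 4.9184 -2.3738 -5.2109] [-0.7459 -1.1507  0.1025] 0.019218172949996504 0.2016644412651658 0.017561088397957864
10.9333 [ 0.5197 -0.1122  0.1569] yaw 166.7485025490139 [ 5.0256 -2.1103 -5.4985] [-0.6785 -1.127   0.0233] 0.01879085916286406 0.12828501407057047 0.017487536858342458
```

```bash
python3 - <<'E'
from h import *
np.set_printoptions(precision=4,suppress=True)
for nm in('w6','w7'):
    if nm=='w7': grab('wrist','w7')
    f=load(nm); c=np.array([.5199,-.1118])
    P=seg('wrist',f,(8,90,20),(32,255,255),.085,.11); r=P[:,:2]-c; P=P[np.hypot(*r.T)<.0165]
    print(nm,len(P),'top',np.percentile(P[:,2],[5,50,70,90]))
    M=seg('wrist',f,(50,80,40),(80,255,255),.085,.097); r=M[:,:2]-c; M=M[np.hypot(*r.T)<.06]
    if len(M)>20: print('mark',len(M),rect(M),'from c',np.degrees(np.arctan2(*(M.mean(0)[:2]-c)[::-1])))
    # print brass map rows: bgr along image rows
    c0,Rw,e=pose('wrist',f)
    for v in range(248,266,2):
        row=f['p'][v,288:362]; hsv=cv2.cvtColor(row[None],cv2.COLOR_BGR2HSV)[0]
        print(v,''.join('B' if 10<h<30 and s>90 and V>150 else 'b' if 8<h<32 and s>90 else 'g' if s<40 and V>85 else '.' for h,s,V in hsv))
    for v in (252,256,260): print(v,np.round(f['d'][v,300:345]*1000).astype(int))
E
python3 st.py
```

```text
w6 1135 top [0.0933 0.0993 0.0997 0.1002]
mark 472 (array([ 482.1855, -108.9866]), array([ 5.1181, 22.606 ]), np.float32(175.56482), np.float64(0.09232363840514189)) from c 175.6889017268231
248 ........................bbbbbbbbbbBBbbbbbbbbbb............................
250 ..................bbbbbBbbbbbbbbbBBBBbbbbbbbbbbbb.........................
252 ...............bbbbbBBbbBbbbbbbbbBBbbbbbbbbbbbbbbbbbbb....................
254 ............bbbbbBBBBBbbBbbbbbbbbbBbbbbbbbbbbbbbbbbbbbbb..................
256 .........bbbBBBBBBBBBBBbBBbbbbbb..bbbbbbbbbbbbbbbbbbbbbbbbb...............
258 ........bbbbBBBBBBBBBBBbbbbbbbbb....bbbbbbbbbbbbbbbbbbbbbbbbb.............
260 ......bbBBBBBBBBBBBBBBBbbBbbbbbb....bbbbbbbbbbbbbbbbbbbbbbbbbb............
262 ....bbbbBBBBBBBBBBBBBBBBbBbbbbbb....bbbbbbbbbbbbbbbbbbbbbbbbbbbb..........
264 ....bBBBBBBBBBBBBBBBbbbbbbbbbbb......bbbbbbbbbbbbbbbbbbbbbbbbbbb..........
252 [195 195 199 199 194 195 194 194 195 196 196 197 196 200 201 202 201 202
 200 201 203 201 196 195 195 195 194 195 196 196 194 195 194 196 195 195
 197 197 197 196 197 195 195 195 194]
256 [196 1
[... 1302 characters left out ...]
194 195 194 195 196 196 202 200 202 200 202
 201 202 201 201 196 196 196 195 194 194 195 193 195 196 194 194 195 195
 196 196 195 196 196 195 195 195 195]
256 [195 195 196 194 196 196 195 195 195 195 197 196 198 198 202 202 202 201
 202 198 198 198 198 197 197   0 194 195 194 195 196 197 195 195 195 196
 194 196 196 194 194 196 196 196 195]
260 [196 195 196 195 196 195 197 196 197 195 197 195 196 196 201 202 203 203
 202 192 193 192 193 193 198 196 197 195 196 197 194 197 196 196 197 196
 196 196 195 196 197 196 196 196 195]
10.9833 [ 0.5197 -0.1122  0.1569] yaw 166.75272205595104 [ 4.9789 -2.4748 -5.5252] [-0.7174 -1.132   0.1104] 0.01872811362612092 0.10599543806165457 0.017442247632221405
```

```bash
cat >> h.py <<'E'
def chk(f,c=np.array([.5199,-.1118])):
    M=seg('wrist',f,(50,80,40),(80,255,255),.085,.097); M=M[np.hypot(*(M[:,:2]-c).T)<.06]
    m=M[:,:2].mean(0); a=np.radians(175.5); t=np.array([np.cos(a),np.sin(a)]); n=np.array([-t[1],t[0]])
    P=seg('wrist',f,(5,60,10),(35,255,255),.085,.11); r=P[:,:2]-m; s=r@t; l=r@n   # s: along marks (toward panel), l: left
    cl=m-t*38.0e-3
    hd=P[np.hypot(*(P[:,:2]-cl).T)<.0165]
    out=[]
    for lo,hi in((-.030,-.0275),(-.0275,-.025),(-.025,-.0225)):
        k=(P[:,2]<.0955)&(s>lo)&(s<hi)&(abs(l)<.006); out.append((int(k.sum()),np.round(1000*np.array([np.mean(s[k]),np.mean(l[k]),l[k].min(),l[k].max()]),2)))
    return out,np.percentile(hd[:,2],[60,90])
E
python3 - <<'E'
from h import *
for n in('w6','w7'): print(n,chk(load(n)))
E
```

```text
w6 ([(24, array([-28.71,   2.05,   0.97,   3.09])), (39, array([-26.27,   1.11,  -1.12,   3.3 ])), (37, array([-24.01,   1.06,  -5.8 ,   3.23]))], array([0.09945536, 0.10021233]))
w7 ([(23, array([-28.63,   1.44,   0.27,   2.53])), (36, array([-26.24,   0.47,  -1.58,   2.5 ])), (34, array([-24.18,   0.43,  -1.71,   2.47]))], array([0.09927729, 0.10005564]))
```

The slot still lags the marks by about 2°, so the stop isn't reached yet. Continue by 1° steps with torque readings.

{"name": "apply_moves", "arguments": {"targets": [[[0,0,0,-1,-1],[0,0,0,0,-1]]]}}

```text
clock: 11.15
eef_pos: [0.5197, -0.1122, 0.1569]
tool_rot: [0.124, 0.992, -0.0, 0.0]
ft_force: [4.5, -3.2, -5.8]
grip_width: 0.0174
grasp_force: 60.1
```

```bash
python3 st.py
```

```text
11.15 [ 0.5197 -0.1122  0.1569] yaw 165.73024768617495 [ 4.5379 -3.204  -5.7701] [-0.6963 -1.1944  0.1495] 0.036579744435011254 0.25115909054875374 0.01738112132472035
```

{"name": "apply_moves", "arguments": {"targets": [[[0,0,0,-1,-1],[0,0,0,0,-1]]]}}

```text
clock: 11.32
eef_pos: [0.5197, -0.1122, 0.1569]
tool_rot: [0.133, 0.991, -0.0, 0.0]
ft_force: [5.7, -3.2, -5.7]
grip_width: 0.0176
grasp_force: 60.1
```

```bash
python3 st.py; python3 -c "
from h import *
grab('wrist','w8');print(chk(load('w8')))"; python3 st.py
```

```text
11.3167 [ 0.5197 -0.1122  0.1569] yaw 164.74166770593808 [ 5.6853 -3.2185 -5.6538] [-0.7106 -1.2322  0.1625] 0.053843426510124456 0.3072464279830456 0.017560075521894914
([(26, array([-28.7 ,   1.3 ,  -0.  ,   2.52])), (40, array([-26.17,   0.36,  -1.79,   2.38])), (32, array([-23.96,   0.66,  -1.71,   4.53]))], array([0.09930581, 0.1000982 ]))
11.3667 [ 0.5197 -0.1122  0.1569] yaw 164.76654245988667 [ 4.1009 -2.2245 -5.4005] [-0.8002 -1.1779  0.2293] 0.0534332197893074 0.2357212733477354 0.01723759672264323
```

Torque has risen sharply from 0.085 to about 0.2 N·m and the slot no longer turns: at the stop. Holding there for a moment.

{"name": "apply_moves", "arguments": {"targets": [[[0,0,0,0,-1],[0,0,0,0,-1],[0,0,0,0,-1]]]}}

```text
clock: 11.62
eef_pos: [0.5197, -0.1122, 0.1569]
tool_rot: [0.133, 0.991, -0.0, 0.0]
ft_force: [3.8, -3.3, -5.4]
grip_width: 0.0175
grasp_force: 60.1
```

```bash
for i in 1 2 3 4 5; do python3 -c "
from h import *
imaging.camera('wrist');o=get_obs();print(o['clock'],o['ft_torque'],o['ft_force'],o['tau'][5])"; done
```

```text
11.6667 [-0.74028164 -1.20738333  0.1936126 ] [ 4.74938398 -2.677418   -6.02107025] 0.20898903720080853
11.7167 [-0.79604304 -1.22730815  0.22516701] [ 5.13648568 -2.41959148 -5.9438615 ] 0.2090017357841134
11.7667 [-0.69718035 -1.16822075  0.21914209] [ 4.39459152 -2.3265769  -6.1661316 ] 0.20899135619401932
11.8167 [-0.74772    -1.23594213  0.25165038] [ 5.02169074 -2.74057947 -5.08647063] 0.20900508854538202
11.8667 [-0.76010901 -1.14405599  0.15372728] [ 5.04350545 -3.07469496 -5.19757943] 0.20897121168673038
```

Snug measured: about 0.21 N·m. Backing off to mid-play before withdrawing.

{"name": "apply_moves", "arguments": {"targets": [[[0,0,0,1.5,-1],[0,0,0,1.5,-1],[0,0,0,1,-1],[0,0,0,1,-1],[0,0,0,0,-1]]]}}

```text
clock: 12.28
eef_pos: [0.5188, -0.112, 0.1571]
tool_rot: [0.089, 0.996, -0.0, -0.001]
ft_force: [0.9, -1.9, -1.6]
grip_width: 0.0176
grasp_force: 60.6
```

```bash
for i in 1 2 3; do python3 -c "
from h import *
imaging.camera('wrist')"; python3 st.py; done
```

```text
12.3333 [ 0.5189 -0.112   0.157 ] yaw 169.7552959029821 [ 0.125  -2.2056 -1.7158] [-0.5765 -0.0847  0.0627] -0.03363917463178029 -0.023667426430620253 0.017246105896917385
12.3833 [ 0.5189 -0.112   0.157 ] yaw 169.74569741864806 [-0.1063 -2.6306 -1.0525] [-0.5804 -0.0405  0.0321] -0.033484026501982934 0.009336923249065876 0.01737997508570789
12.4333 [ 0.5189 -0.112   0.157 ] yaw 169.74888068916258 [-0.21   -3.3629  0.0732] [-0.5142  0.0089 -0.0176] -0.03354750900696711 0.018819792894646525 0.01728943844157346
```

{"name": "apply_moves", "arguments": {"targets": [[[0,-0.01,0,1,-1],[0,0,0,0.5,-1],[0,0,0,0,-1]]]}}

```text
clock: 12.68
eef_pos: [0.5191, -0.112, 0.1568]
tool_rot: [0.076, 0.997, 0.0, -0.001]
ft_force: [-1.2, 0.7, -1.3]
grip_width: 0.0173
grasp_force: 60.8
```

```bash
python3 st.py; python3 -c "
from h import *
grab('wrist','w9');print(chk(load('w9')))"; python3 st.py
```

```text
12.6833 [ 0.5191 -0.112   0.1568] yaw 171.30948733112263 [-1.2027  0.7292 -1.2833] [-0.1288  0.125   0.0095] -0.061266782733476834 -0.06433586357161403 0.017337232556325303
([(18, array([-28.93,   1.72,   0.91,   2.5 ])), (37, array([-26.16,   0.53,  -1.83,   2.31])), (30, array([-24.1 ,  -0.07,  -1.98,   2.43]))], array([0.09924615, 0.10006369]))
12.7333 [ 0.5192 -0.1121  0.1568] yaw 171.28819074723913 [-0.2801 -0.6133 -1.2406] [-0.0814  0.0972  0.0393] -0.060877400672980884 -0.020374904852360487 0.01747163996565839
```

Free of load, slot unchanged. Lift out and go back over the stand.

{"name": "apply_moves", "arguments": {"targets": [[[0,0,0.1,0,-1],[0,0,0.15,0,-1],[0,0,0.4,0,-1],[0,0,0.6,0,-1],[0,0,0.6,0,-1],[0,0,0.4,0,-1],[0,0,0,0,-1],[0,0,0,0,-1]]]}}

```text
clock: 13.4
eef_pos: [0.5203, -0.1124, 0.2481]
tool_rot: [0.076, 0.997, -0.0, 0.001]
ft_force: [0.1, 0.4, -1.7]
grip_width: 0.0176
grasp_force: 60.8
```

```bash
python3 st.py; python3 -c "
from h import *
grab('wrist','w10');f=load('w10');print(chk(f),slot(f,(.5199,-.1116)))"
```

```text
13.4 [ 0.5203 -0.1124  0.2481] yaw 171.28054368591293 [ 0.0716  0.3538 -1.7229] [-0.0223  0.03    0.0158] -0.060789352263829574 0.00025321827706648037 0.017622829933857262
([(23, array([-28.72,   0.34,  -1.8 ,   2.63])), (21, array([-26.34,   0.71,  -1.2 ,   2.46])), (20, array([-23.81,   0.36,  -1.41,   2.25]))], array([0.09910213, 0.09995466])) (217, np.float64(0.09963369936633366), np.float64(0.09329689474007036), (np.float32(519.587), np.float32(-112.26788)), np.float32(175.04573))
```

{"name": "apply_moves", "arguments": {"targets": [[[0,0.5,0,-2,-1],[0,0.7,0,-2,-1],[0,0.7,0,-2,-1],[0,0.7,0,-2,-1],[0.18,0.7,0,-2,-1],[0,0.7,0,-2,-1],[0,0.7,0,-0.7,-1],[0,0.7,0,0,-1]]]}}

```text
clock: 14.12
eef_pos: [0.5256, 0.1047, 0.2448]
tool_rot: [0.186, 0.983, -0.001, -0.002]
ft_force: [0.4, -0.4, -0.7]
grip_width: 0.0175
grasp_force: 60.7
```

{"name": "apply_moves", "arguments": {"targets": [[[0,0.7,0,0,-1],[0,0.7,0,0,-1],[0,0.7,0,0,-1],[0,0.5,0,0,-1],[0,0.2,0,0,-1],[0,0.0225,0,0,-1],[0,0,0,0,-1],[0,0,0,0,-1]]]}}

```text
clock: 14.78
eef_pos: [0.5265, 0.2152, 0.2463]
tool_rot: [0.186, 0.982, -0.001, -0.001]
ft_force: [-0.4, -0.9, -1.8]
grip_width: 0.0172
grasp_force: 60.7
```

```bash
python3 st.py
```

```text
14.7833 [0.5265 0.2152 0.2463] yaw 158.5137415756297 [-0.4279 -0.9006 -1.8194] [-0.0098  0.0073  0.0324] 0.7633444023277768 -0.0006953483352845069 0.017178589824330372
```

Slot at 175.0° vs marks 175.5°: home. Lower to just above the stand and check alignment.

{"name": "apply_moves", "arguments": {"targets": [[[0,0,-0.5,0,-1],[0,0,-0.8,0,-1],[0,0,-0.8,0,-1],[0,0,-0.7,0,-1],[0,0,-0.4,0,-1],[0,0,0,0,-1],[0,0,0,0,-1],[0,0,0,0,-1]]]}}

```text
clock: 15.45
eef_pos: [0.528, 0.216, 0.1205]
tool_rot: [0.187, 0.982, 0.001, 0.001]
ft_force: [0.5, -0.2, -1.5]
grip_width: 0.0175
grasp_force: 60.7
```

```bash
python3 st.py; python3 -c "
from h import *
grab('wrist','w11');f=load('w11')
cv2.imwrite('pics/c11.png',cv2.resize(f['p'][190:290,255:390],None,fx=5.9,fy=5.9,interpolation=0))"
```

```text
15.45 [0.528  0.216  0.1205] yaw 158.49513022239725 [ 0.471  -0.2179 -1.4757] [ 0.0288 -0.0327  0.0056] 0.7636765128030105 -0.0011930218170164153 0.017472079359202877
```

View pics/c11.png

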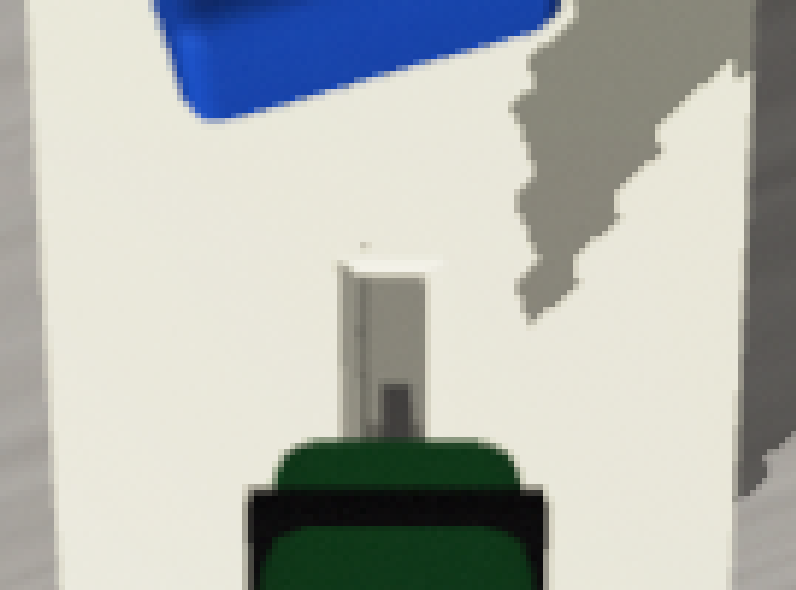

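The blade is at crop x 397 and the stand's slot centre at about 387 (340–433): 0.85 mm to correct. Then lower.

{"name": "apply_moves", "arguments": {"targets": [[[-0.008,-0.02,0,0,-1],[0,0,-0.2,0,-1],[0,0,-0.3,0,-1],[0,0,-0.3,0,-1],[0,0,-0.1,0,-1],[0,0,0,0,-1]]]}}

```text
clock: 16.0
eef_pos: [0.5256, 0.2153, 0.0818]
tool_rot: [0.186, 0.983, -0.001, -0.001]
ft_force: [-0.9, 0.8, -0.2]
grip_width: 0.0172
grasp_force: 60.7
```

{"name": "apply_moves", "arguments": {"targets": [[[0,0,-0.06,0,-1],[0,0,-0.06,0,-1],[0,0,-0.04,0,-1],[0,0,0,0,-1],[0,0,0,0,-1]]]}}

```text
clock: 16.42
eef_pos: [0.5268, 0.2158, 0.077]
tool_rot: [0.186, 0.983, 0.0, 0.0]
ft_force: [0.1, -0.3, -0.7]
grip_width: 0.017
grasp_force: 60.9
```

```bash
python3 st.py
```

```text
16.4167 [0.5268 0.2158 0.077 ] yaw 158.57106529592272 [ 0.1162 -0.2596 -0.6575] [-0.0381  0.0211 -0.0018] 0.7627367729407687 0.0012303008770686574 0.01697532972739985
```

{"name": "apply_moves", "arguments": {"targets": [[[0,0,-0.02,0,-1],[0,0,0,0,-1],[0,0,0,0,-1]]]}}

```text
clock: 16.67
eef_pos: [0.5268, 0.2158, 0.077]
tool_rot: [0.186, 0.983, 0.0, 0.001]
ft_force: [-1.7, -0.1, 5.6]
grip_width: 0.0178
grasp_force: 61.7
```

{"name": "apply_moves", "arguments": {"targets": [[[0,0,-0.02,0,-1],[0,0,0,0,-1],[0,0,0,0,-1]]]}}

```text
clock: 16.92
eef_pos: [0.5268, 0.2158, 0.0769]
tool_rot: [0.186, 0.983, 0.0, 0.001]
ft_force: [-3.8, -0.3, 10.2]
grip_width: 0.0174
grasp_force: 62.4
```

Seated (contact at the same height as when it was gripped). Release and retreat.

{"name": "apply_moves", "arguments": {"targets": [[[0,0,0.03,0,-1],[0,0,0,0,-0.4],[0,0,0,0,-0.2],[0,0,0,0,0],[0,0,0,0,0.1],[0,0,0,0,0.1],[0,0,0,0,0.1]]]}}

```text
clock: 17.5
eef_pos: [0.5265, 0.2156, 0.076]
tool_rot: [0.186, 0.983, -0.0, -0.0]
ft_force: [0.6, 0.1, 0.0]
grip_width: 0.0468
grasp_force: 0.0
```

{"name": "apply_moves", "arguments": {"targets": [[[0,0,0.2,0,0.1],[0,0,0.5,0,0.1],[0,0,0.7,0,0.1],[0,0,0.7,0,0.1],[0,0,0.7,0,0.1],[0,0,0.7,0,0.1],[0,0,0.6,0,0.1],[0,0,0,0,0.1]]]}}

```text
clock: 18.17
eef_pos: [0.5291, 0.2167, 0.2471]
tool_rot: [0.186, 0.983, 0.003, 0.005]
ft_force: [-0.3, 1.1, 0.7]
grip_width: 0.0468
grasp_force: 0.0
```

```bash
python3 st.py
python3 - <<'E'
from h import *
np.set_printoptions(precision=4,suppress=True)
for _ in range(4): imaging.camera('scene')
grab('wrist','w12');f=load('w12')
T=seg('wrist',f,(45,80,30),(80,255,255),.09,.12,(280,140,370,290));print('key',rect(T),np.percentile(T[:,2],[50,95]),T.mean(0))
s0=load('s0')
grab('scene','s9');s=load('s9')
for n,a in(('w1',None),):
    T=seg('wrist',load(n),(45,80,30),(80,255,255),.09,.12,(290,160,350,260));print('before',rect(T),np.percentile(T[:,2],[50,95]))
d=cv2.absdiff(s0['p'],s['p']).max(2);d[:, 500:]*=0
n,l,st,c=cv2.connectedComponentsWithStats((d>50).astype(np.uint8));print([x.tolist() for x in st[1:] if x[4]>15])
E
```

```text
18.1667 [0.5291 0.2167 0.2471] yaw 158.5712852059578 [-0.2628  1.133   0.6749] [ 0.0255 -0.045   0.0036] 0.7627108184336434 1.4978117519603984e-05 0.04676749317300464
key (array([525.9297, 216.4367]), array([16.8672, 33.9296]), np.float32(158.76833), np.float64(0.09906668536593427)) [0.0991 0.1003] [0.5247 0.2169 0.0988]
before (array([526.1306, 217.3295]), array([17.2973, 33.6886]), np.float32(158.6059), np.float64(0.09907123956658967)) [0.0991 0.1003]
[[422, 0, 62, 155, 3241], [491, 0, 7, 12, 32], [488, 0, 12, 66, 246], [460, 27, 28, 31, 393], [483, 36, 12, 43, 166], [447, 58, 6, 10, 32], [404, 63, 27, 51, 598], [487, 74, 7, 9, 30], [442, 104, 15, 14, 112], [453, 131, 21, 13, 140], [414, 153, 58, 87, 2780], [299, 212, 10, 9, 31], [367, 249, 63, 46, 1322], [432, 248, 60, 46, 1062]]
```

The key is back at its original height and pose. The lock is home, and the remaining picture differences are the arm and its shadow.

```bash
python3 -c "
from workcell import order
print(order.job_done())"
```

```text
the job is handed in; nothing more can be done
None
```

The lock is turned home against its stop, with the slot in line with the green marks and snugged at about 0.21 N m; the key is back fully down in its white stand, and I handed the job in at about 18.5 s.

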